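# Assemble the sieve stack

### The arm

A 6-joint arm with a two-finger parallel gripper is mounted at the origin on a cart in front of the work surface, level with it; the furniture and walls round the work are solid. World frame = base frame: x ahead of the robot, y to its left, z up, the work surface at z = 0. Lengths are in m, angles in rad, forces in N, time in s.
With the tool pointing down it reaches from about 0.3 to 1 m from the base axis. Payload 5.1 kg.
Tool frame: the origin (TCP) lies midway between the tips of the shut fingers; the grasp point (between the pads) lies 19 mm behind it; z points along the fingers, x is the direction in which the jaws open and shut, and the axes are right-handed (so a half turn about z gives the same grasp; the last joint's range is limited). The gripper opens to 95 mm and grips with 3 to 60 N. Pads are 20 mm wide; open, the fingers measure 119 mm over their backs; the gripper's body (75 mm by 180 mm) begins 59 mm behind the grasp point.
Start: joints at [-1.189, 0.124, 1.65, -0, 1.367, -0.083], TCP at [0.291, -0.581, 0.186] pointing down, gripper open.
Joint ranges: [-2.61, 2.61], [-1.02, 2.33], [0.03, 2.71], [-1.35, 4.49], [0.32, 2.68], [-2.91, 2.91]. Speed limits (rad/s): [2.57, 2.57, 3.14, 3.14, 3.14, 3.14].

### API

Orientations are given as a 3x3 rotation matrix whose columns are the frame's x, y, z axes.
In Python, from rig import status, cams, ticket gives the robot as it stands. The module is installed in compiled form; this text tells all that it offers.
- The arm moves only by the tool jog_arm, never from a script. Its argument "motion" is a list of rows, each a list of 6 numbers: the shift along the world's x, y, z in mm, then the turn, a rotation vector about the world's x, y, z in rad. In form: [[tx, ty, tz, wx, wy, wz], ...]. A call has exactly 8 rows; each row shifts and turns the pose as measured when the row begins; what a row does not reach is not made up. A row lasts 1/8 s, in which the tool goes at most 62.5 mm and 10.7 degrees, less where a joint would pass 70% of its speed; a pose out of reach is approached as far as the arm can. A call is refused whole if a number of a shift passes 62.5 or a number of a turn 0.188, either way. A call with a gripper value outside its range is refused whole. "claw" is the gripper command: -1 is fully open, 1 is shut, values between are in proportion, set as the call begins (left out, the last holds). The fingers move at their own pace and stop on an object; "squeeze" is the grip in N (left out, the last holds). Time passes only in rows, so rows that do not move let the fingers close, or fill a call up. It gives the time, the measured TCP pose, the force and the opening at its end, in the units of the state.
- status.sense(): the state, without advancing time (a new reading comes with each control period).
- cams.grab_frame(name): name is "side" or "top" or "wrist"; returns a dict with "image" (420x560x3 uint8, red, green, blue), "K" (3x3 intrinsics, pixels), "R" (3x3) and "t" (3): a world point X has camera coordinates R X + t. Camera axes: x right, y down, z forward; pixel columns grow to the right and rows downward; lengths in m; the calibration is good to about 2 mm. The wrist camera is an equidistant fisheye: a pixel r from the principal point sees the ray r / f radians off the axis. A picture is of the moment at which its call begins. There is no depth.
- ticket.job_done(): hands the job in, once; it reports no verdict.
The state is a dict: "time_s": time; "qpos": joint angles; "joint_velocities": joint speeds; "effort": joint torques, N m; "eef_pos": TCP position; "tcp_rot": TCP orientation; "wrist_force": force on the tool from outside, world axes, zero at the start; "ft_torque": the same for the moment, N m; "gripper_width": opening from 0.0 (shut) to 1.0 (fully open).
Only numpy, scipy, OpenCV 4.12 (cv2) and the standard library are available. Lean on these libraries where they do the work, as an engineer would, in place of code of your own. Each camera call takes 0.05 s, during which the arm holds its last target. There are 200 camera calls.

### The job

Assemble the sieve stack on the fixed receiving pan: first the fine sieve, on it the medium sieve, then the coarse sieve, and the lid on top, each fully nested in the rim below so that the stack stands straight. Let go of everything and do not disturb the glassware standing nearby.

Things in the scene. Friction and masses are not known exactly. Their poses are not given: they have to be found in the camera images.
- pan_rim (a point): Receiving pan: a steel cup of 60 mm outer diameter, 54 mm inner, with no mesh and a plain floor, fixed on a grey round foot of 68 mm diameter. This point: centre of its open rim, 44 mm above the worktop; 27 mm deep inside; z up. A nested sieve or lid drops its 8 mm skirt into the rim below, centring itself, and its shoulder rests on that rim.
- fine_sieve_center (a point): Loose round steel sieve, 120 g, the lowest, with the closest mesh (2.5 mm pitch, a fine grey screen). Outer diameter 60 mm, 28 mm tall: wall 20 mm high, 3 mm thick, above a dark tapered skirt 8 mm deep (42 mm across at the bottom, 51 at the shoulder) on which it stands, open side up. Point: on its axis, half-way up (14 mm above the underside); z up.
- medium_sieve_center (a point): Loose round steel sieve, 140 g, middle height, mesh of 9 mm pitch (about six openings across). Outer diameter 60 mm, 36 mm tall: wall 28 mm high, 3 mm thick, above a dark tapered skirt 8 mm deep (42 mm across at the bottom, 51 at the shoulder) on which it stands, open side up. Point: on its axis, half-way up (18 mm above the underside); z up.
- coarse_sieve_center (a point): Loose round steel sieve, 160 g, the tallest, with the widest mesh (18 mm pitch, three openings across). Outer diameter 60 mm, 44 mm tall: wall 36 mm high, 3 mm thick, above a dark tapered skirt 8 mm deep (42 mm across at the bottom, 51 at the shoulder) on which it stands, open side up. Point: on its axis, half-way up (22 mm above the underside); z up.
- lid_center (a point): A loose lid, 100 g: a steel disc of 60 mm diameter, 6 mm thick, over a tapered skirt 8 mm deep like that of the sieves, with a round black upright knob on top, 22 mm in diameter, its top 26 mm above the disc. 40 mm tall over all. This point: on its axis, half-way up (20 mm above its underside); z up.
- sample_vial_center (a point): Small glass sample vial with a black screw cap, 25 mm diameter, 58 mm tall, a bystander. This point is its centre, half-way up.
- weighing_center (a point): Small clear glass weighing bottle with a knobbed lid, 32 mm diameter, 56 mm tall, a bystander. This point is its centre, half-way up.
Not all that is in view belongs to the job. What is shaped like the part that bears coarse_sieve_center but red is not meant. Leave any purple look-alike of the part that bears medium_sieve_center alone.

How it is judged:
At the end, for the whole second after the job is handed in: Fine sieve, medium sieve, coarse sieve and lid are stacked in that order from the pan up: each within 5 mm of the pan's axis, within 4 mm of its fully nested height, tilted less than 0.07 rad, and at rest (under 10 mm/s) (horizontal distance between each of fine_sieve_center, medium_sieve_center, coarse_sieve_center, lid_center and pan_rim below 0.005 m and z of fine_sieve_center in the frame of pan_rim between 0.002 and 0.01 m and angle between each of fine_sieve_center, medium_sieve_center, coarse_sieve_center, lid_center's own z axis and vertical below 0.07 rad and linear speed of each of fine_sieve, medium_sieve, coarse_sieve, lid below 0.01 m/s and z of medium_sieve_center in the frame of pan_rim between 0.026 and 0.034 m and z of coarse_sieve_center in the frame of pan_rim between 0.058 and 0.066 m and z of lid_center in the frame of pan_rim between 0.092 and 0.1 m); the robot touches nothing.
It fails at once if the sample vial is moved by more than 20 mm or tipped over (distance of sample_vial_center from where it was at the start of the episode above 0.02 m or angle between sample_vial_center's own z axis and vertical above 0.5 rad).
It fails at once if the weighing bottle is moved by more than 20 mm or tipped over (distance of weighing_center from where it was at the start of the episode above 0.02 m or angle between weighing_center's own z axis and vertical above 0.5 rad).
It also fails if it takes over 104 s, if anything falls off the work surface, if the arm or the gripper's body presses on something with over 40 N, if the wrist force passes 120 N, or if a joint passes its speed limit or range.

## Working session

There is one attempt and no reset: what is moved stays moved. The work goes in short steps, Python scripts to look and compute and a tool call to move; the robot and the scene stay as the last step left them, time stands still between calls to the robot, and variables do not carry over. Pictures are saved under pics/ and viewed, about 12 in all and at most 16, crops included, and the job is handed in when it is done.

Besides the shell and the picture viewer there is one more tool, called after "Emit:" by a JSON object that holds its "method" and its "body", one argument or row to a line. jog_arm: Moves the arm, as the interface text tells. Its arguments: {"type":"object","properties":{"motion":{"type":"array"},"claw":{"type":"number"},"squeeze":{"type":"number"}},"required":["motion"]}

```bash
mkdir -p pics; cat > h.py <<'E'
import numpy as np, cv2
from rig import status, cams, ticket
def grab(n,f=None):
    d=cams.grab_frame(n)
    if f: cv2.imwrite('pics/'+f,d['image'][:,:,::-1])
    np.savez('last_%s.npz'%n,**d)
    return d
def load(n): return np.load('last_%s.npz'%n)
def at_z(d,u,v,z,fish=False):
    K,R,t=d['K'],np.array(d['R']),np.array(d['t'])
    x=(u-K[0][2])/K[0][0];y=(v-K[1][2])/K[1][1]
    if fish:
        r=np.hypot(x,y); s=np.sin(r)/r if r>1e-9 else 1; c=np.array([x*s,y*s,np.cos(r)])
    else: c=np.array([x,y,1.])
    o=-R.T@t; w=R.T@c
    return o+w*(z-o[2])/w[2]
E
python3 - <<'E'
from h import *
for n in('side','top','wrist'):
    d=grab(n,n+'0.png'); print(n,np.round(-np.array(d['R']).T@d['t'],3),np.round(d['R'],2).tolist(),np.round(d['K'],1).tolist())
s=status.sense();print(s)
E
```

```text
side [0.732 1.081 0.602] [[-0.97, 0.22, 0.01], [0.11, 0.53, -0.84], [-0.2, -0.82, -0.54]] [[477.8, 0.0, 281.3], [0.0, 477.8, 208.0], [0.0, 0.0, 1.0]]
top [0.472 0.283 1.129] [[-0.02, -1.0, -0.0], [-1.0, 0.02, -0.07], [0.07, 0.0, -1.0]] [[540.0, 0.0, 279.1], [0.0, 540.0, 216.9], [0.0, 0.0, 1.0]]
wrist [ 0.363 -0.544  0.384] [[0.45, -0.89, -0.0], [-0.86, -0.43, 0.28], [-0.25, -0.12, -0.96]] [[325.2, 0.0, 287.1], [0.0, 325.2, 206.2], [0.0, 0.0, 1.0]]
{'time_s': 0.15, 'qpos': array([-1.18859130e+00,  1.24326465e-01,  1.65134122e+00,  4.29878850e-06,
        1.36750594e+00, -8.25910140e-02]), 'joint_velocities': array([-4.93567963e-05, -1.34716639e-03, -3.79242409e-03,  1.25632096e-03,
        1.50352699e-03, -8.51297896e-04]), 'effort': array([ 2.29783163e-04, -4.18192077e+01, -3.60471296e+01,  7.75468186e-02,
        4.68566827e-02, -9.91797015e-05]), 'eef_pos': array([ 0.29113513, -0.58055162,  0.18489941]), 'tcp_rot': array([[ 4.48239251e-01, -8.93913436e-01, -5.85742456e-04],
       [-8.93912240e-01, -4.48239613e-01,  1.46846165e-03],
       [-1.57523057e-03, -1.34619800e-04, -9.99998750e-01]]), 'wrist_force': array([-1.29095634, -1.03309959,  0.09884359]), 'ft_torque': array([-0.0239373 ,  0.02445386, -0.01573244]), 'gripper_width': 0.9984742342940416}
```

View pics/top0.png

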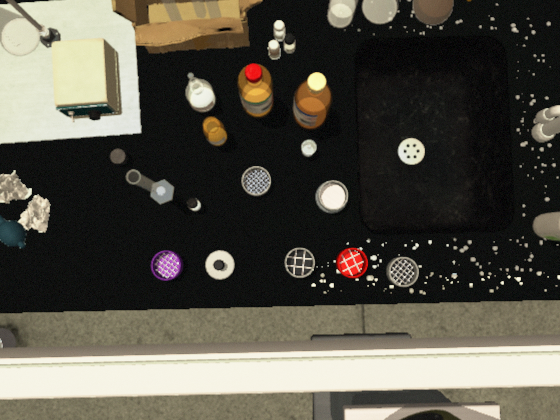

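View pics/side0.png

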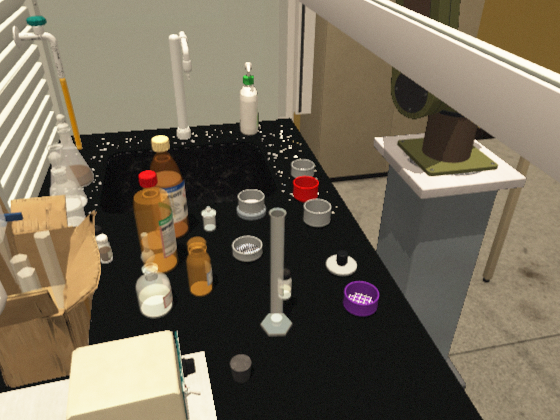

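```bash
python3 - <<'E'
from h import *
d=load('top'); im=d['image'][:,:,::-1]
c=cv2.resize(im[125:295,145:425],None,fx=2.85,fy=2.85,interpolation=cv2.INTER_CUBIC); cv2.imwrite('pics/c1.png',c)
for n,u,v,z in [('fine',256,181,.028),('pan',332,197,.044),('coarse',300,262.5,.044),('med',403,271.5,.036),('lid',219,265,.014),('vial',193,205,.058),('weigh',309,148,.05),('red',352,263,.044),('purple',167,265,.036)]:
    print(n,np.round(at_z(d,u,v,z),4))
E
```

```text
fine [0.6187 0.3289 0.028 ]
pan [0.5805 0.1756 0.044 ]
coarse [0.4503 0.2435 0.044 ]
med [0.4273 0.0363 0.036 ]
lid [0.4485 0.4092 0.014 ]
vial [0.5696 0.454  0.058 ]
weigh [0.6803 0.2196 0.05  ]
red [0.4469 0.1395 0.044 ]
purple [0.4514 0.5116 0.036 ]
```

View pics/c1.png

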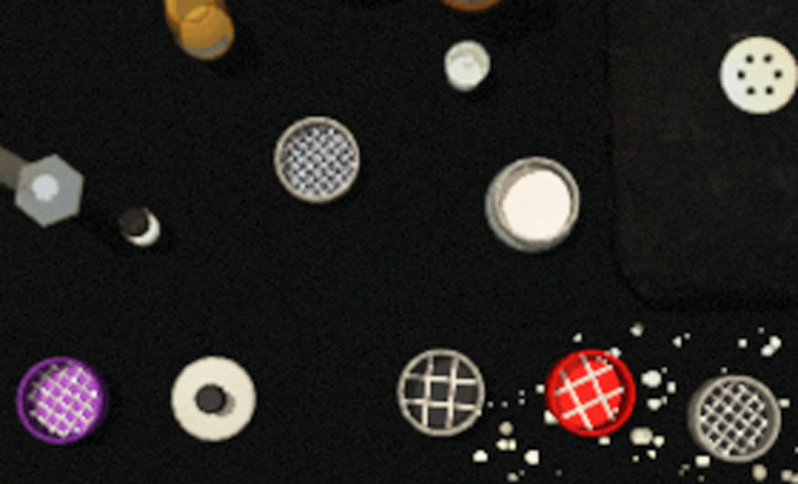

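Emit:
{"method": "jog_arm", "body": {
  "motion": [
    [20, 55, 10, 0, 0, 0.175],
    [20, 55, 10, 0, 0, 0.175],
    [20, 55, 10, 0, 0, 0.175],
    [20, 55, 10, 0, 0, 0.175],
    [20, 55, 10, 0, 0, 0.175],
    [20, 55, 10, 0, 0, 0.175],
    [20, 55, 0, 0, 0, 0.175],
    [20, 55, 0, 0, 0, 0.175]
  ],
  "claw": -1,
  "squeeze": 25
}}

```text
time_s: 1.15
eef_pos: [0.4514, -0.1288, 0.2428]
tcp_rot: [[0.946, 0.326, -0.005], [0.326, -0.946, -0.001], [-0.004, -0.001, -1.0]]
wrist_force: [0.3, -0.4, -0.7]
gripper_width: 0.998
```

Emit:
{"method": "jog_arm", "body": {
  "motion": [
    [22, 55, 0, 0, 0, 0.178],
    [22, 55, 0, 0, 0, 0.178],
    [22, 55, 0, 0, 0, 0.178],
    [22, 55, 0, 0, 0, 0.178],
    [22, 55, 0, 0, 0, 0.178],
    [22, 55, 0, 0, 0, 0.178],
    [22, 55, 0, 0, 0, 0.178],
    [8, 40, 0, 0, 0, 0]
  ]
}}

```text
time_s: 2.15
eef_pos: [0.6155, 0.3127, 0.2406]
tcp_rot: [[-0.053, 0.999, -0.0], [0.999, 0.053, -0.005], [-0.005, -0.001, -1.0]]
wrist_force: [0.1, -0.3, -0.1]
gripper_width: 1.001
```

```bash
python3 - <<'E'
from h import *
d=grab('wrist','w1.png'); print(np.round(-np.array(d['R']).T@d['t'],3)); s=status.sense(); print(s['eef_pos'],s['tcp_rot'],s['qpos'])
E
```

```text
[0.537 0.311 0.44 ]
[0.61512967 0.31692237 0.24000141] [[-5.52525738e-02  9.98472241e-01 -5.79936899e-04]
 [ 9.98471047e-01  5.52515294e-02 -1.68440010e-03]
 [-1.64978435e-03 -6.72117644e-04 -9.99998413e-01]] [ 3.98823080e-01  1.89127677e-01  1.48690394e+00 -1.33421267e-03
  1.46674966e+00 -1.22711413e+00]
```

View pics/w1.png

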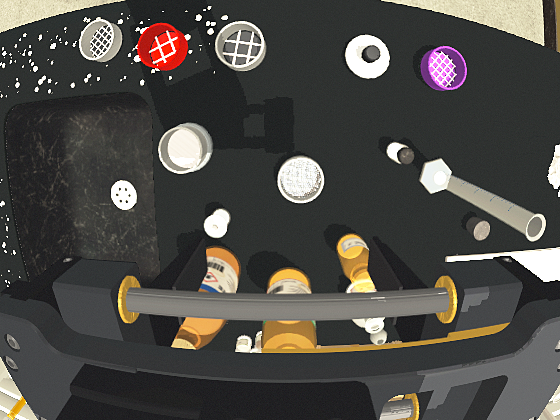

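```bash
python3 - <<'E'
from h import *
d=load('wrist'); im=d['image'][:,:,::-1]
c=cv2.resize(im[10:210,70:396],None,fx=2.45,fy=2.45,interpolation=cv2.INTER_CUBIC); cv2.imwrite('pics/c2.png',c)
E
```

```text
(no output)
```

View pics/c2.png

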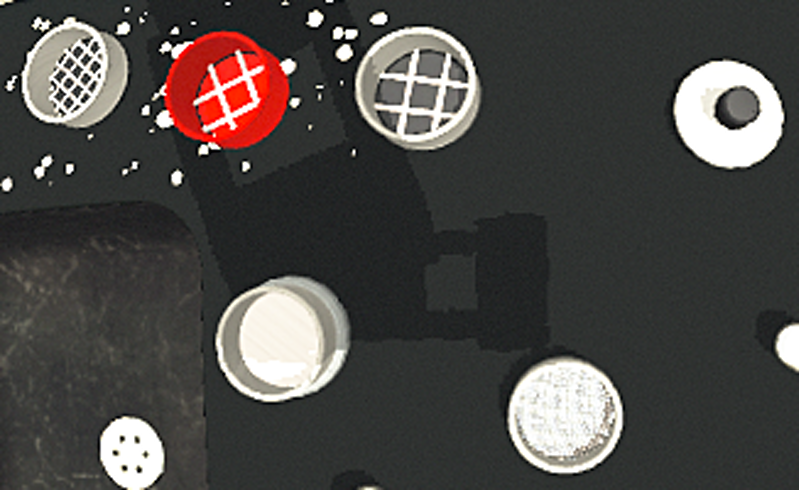

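```bash
python3 - <<'E'
from h import *
d=load('wrist')
for n,u,v,z in [('fine',565,415,.028),('pan',272,341,.044),('coarse',416,87,.044),('med',66,75,.036),('lid',729,114,.014)]:
    print(n,np.round(at_z(d,u/2.45+70,v/2.45+10,z,True),4))
    # diameter check
d=load('top')
for n,u,v,z in [('fine',256.2,180.8,.028),('pan',332.4,195.8,.044),('coarse',299.7,262.5,.044),('med',402.9,271.5,.036),('lid',219.9,264.6,.014)]: print(n,np.round(at_z(d,u,v,z),4))
E
```

```text
fine [0.6204 0.3305 0.028 ]
pan [0.5851 0.177  0.044 ]
coarse [0.4547 0.2473 0.044 ]
med [0.4316 0.04   0.036 ]
lid [0.4522 0.4092 0.014 ]
fine [0.6191 0.3285 0.028 ]
pan [0.5829 0.1747 0.044 ]
coarse [0.4503 0.2441 0.044 ]
med [0.4273 0.0365 0.036 ]
lid [0.4492 0.4073 0.014 ]
```

Emit:
{"method": "jog_arm", "body": {
  "motion": [
    [2.5, 6.5, -35, 0, 0, -0.055],
    [2.2, 6, -35, 0, 0, 0],
    [0, 0, -35, 0, 0, 0],
    [0, 0, -35, 0, 0, 0],
    [0, 0, -35, 0, 0, 0],
    [0, 0, -25, 0, 0, 0],
    [0, 0, -15, 0, 0, 0],
    [0, 0, 0, 0, 0, 0]
  ]
}}

```text
time_s: 3.2
eef_pos: [0.6173, 0.3301, 0.0159]
tcp_rot: [[-0.001, 1.0, -0.004], [1.0, 0.001, -0.003], [-0.003, -0.004, -1.0]]
wrist_force: [0.1, 0.7, 0.7]
gripper_width: 0.998
```

Down 7 mm, +2.5 mm x, then close, then lift.

Emit:
{"method": "jog_arm", "body": {
  "motion": [
    [2.5, -0.5, -7, 0, 0, 0],
    [0, 0, 0, 0, 0, 0],
    [0, 0, 0, 0, 0, 0],
    [0, 0, 0, 0, 0, 0],
    [0, 0, 0, 0, 0, 0],
    [0, 0, 0, 0, 0, 0],
    [0, 0, 0, 0, 0, 0],
    [0, 0, 0, 0, 0, 0]
  ]
}}

```text
time_s: 4.2
eef_pos: [0.6231, 0.331, 0.0137]
tcp_rot: [[-0.001, 1.0, 0.003], [1.0, 0.001, -0.0], [-0.0, 0.003, -1.0]]
wrist_force: [-0.2, -0.8, -0.3]
gripper_width: 1.004
```

Emit:
{"method": "jog_arm", "body": {
  "motion": [
    [0, 0, 0, 0, 0, 0],
    [0, 0, 0, 0, 0, 0],
    [0, 0, 0, 0, 0, 0],
    [0, 0, 0, 0, 0, 0],
    [0, 0, 0, 0, 0, 0],
    [0, 0, 0, 0, 0, 0],
    [0, 0, 0, 0, 0, 0],
    [0, 0, 0, 0, 0, 0]
  ],
  "claw": 1
}}

```text
time_s: 5.2
eef_pos: [0.623, 0.3309, 0.0135]
tcp_rot: [[-0.001, 1.0, 0.003], [1.0, 0.001, -0.0], [-0.0, 0.003, -1.0]]
wrist_force: [-0.2, -0.5, -0.7]
gripper_width: 0.217
```

```bash
python3 - <<'E'
from h import *
d=grab('wrist','w2.png'); print(status.sense()['gripper_width'])
e=grab('side'); c=e['image'][140:320,160:400,::-1]; c=cv2.resize(c,None,fx=2,fy=2)
im=d['image'][:,:,::-1]
cv2.imwrite('pics/m2.png',np.hstack([cv2.resize(c,(400,300)),cv2.resize(im,(400,300))]))
E
```

```text
0.17109472543661738
```

View pics/m2.png

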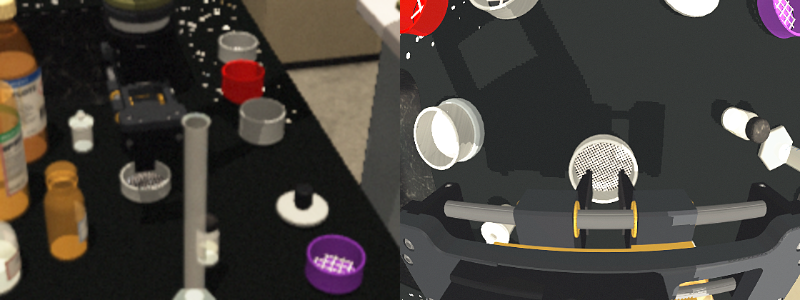

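Emit:
{"method": "jog_arm", "body": {
  "motion": [
    [0, 0, 20, 0, 0, 0],
    [0, 0, 30, 0, 0, 0],
    [0, 0, 40, 0, 0, 0],
    [0, 0, 20, 0, 0, 0],
    [0, 0, 0, 0, 0, 0],
    [0, 0, 0, 0, 0, 0],
    [0, 0, 0, 0, 0, 0],
    [0, 0, 0, 0, 0, 0]
  ]
}}

```text
time_s: 6.3
eef_pos: [0.6212, 0.3301, 0.127]
tcp_rot: [[-0.001, 1.0, 0.0], [1.0, 0.001, -0.002], [-0.002, 0.0, -1.0]]
wrist_force: [0.4, -0.1, 0.1]
gripper_width: 0.006
```

Emit:
{"method": "jog_arm", "body": {
  "motion": [
    [0, 0, 0, 0, 0, 0],
    [0, 0, 0, 0, 0, 0],
    [0, 0, 0, 0, 0, 0],
    [0, 0, 0, 0, 0, 0],
    [0, 0, 0, 0, 0, 0],
    [0, 0, 0, 0, 0, 0],
    [0, 0, 0, 0, 0, 0],
    [0, 0, 0, 0, 0, 0]
  ],
  "claw": -0.263
}}

```text
time_s: 7.3
eef_pos: [0.6205, 0.3298, 0.1252]
tcp_rot: [[-0.001, 1.0, -0.002], [1.0, 0.001, -0.003], [-0.003, -0.002, -1.0]]
wrist_force: [-0.3, 0.2, -0.4]
gripper_width: 0.631
```

```bash
python3 - <<'E'
from h import *
d=grab('wrist','w3.png');s=status.sense(); print(s['gripper_width'],s['eef_pos'])
p=s['eef_pos']; R,t,K=np.array(d['R']),d['t'],d['K']
def proj(X,fish):
    c=R@X+t
    if fish:
        th=np.arctan2(np.hypot(c[0],c[1]),c[2]); q=c[:2]/np.hypot(c[0],c[1])*th
    else: q=c[:2]/c[2]
    return q*K[0][0]+[K[0][2],K[1][2]]
for y in(-.03,.03):
  for dz in(0,.01,.02,.03,.04): print(y,dz,np.round(proj(p+[0,y,dz],1),1))
c=cv2.resize(d['image'][100:300,150:430,::-1],None,fx=2.8,fy=2.8); cv2.imwrite('pics/c3.png',c)
E
```

```text
0.631711566914346 [0.6205135  0.32982126 0.12528294]
-0.03 0 [239.7 235.5]
-0.03 0.01 [237.6 241.2]
-0.03 0.02 [235.2 247.5]
-0.03 0.03 [232.6 254.4]
-0.03 0.04 [229.7 261.9]
0.03 0 [330.5 235.8]
0.03 0.01 [332.5 241.5]
0.03 0.02 [334.6 247.8]
0.03 0.03 [336.8 254.7]
0.03 0.04 [339.3 262.3]
```

View pics/c3.png

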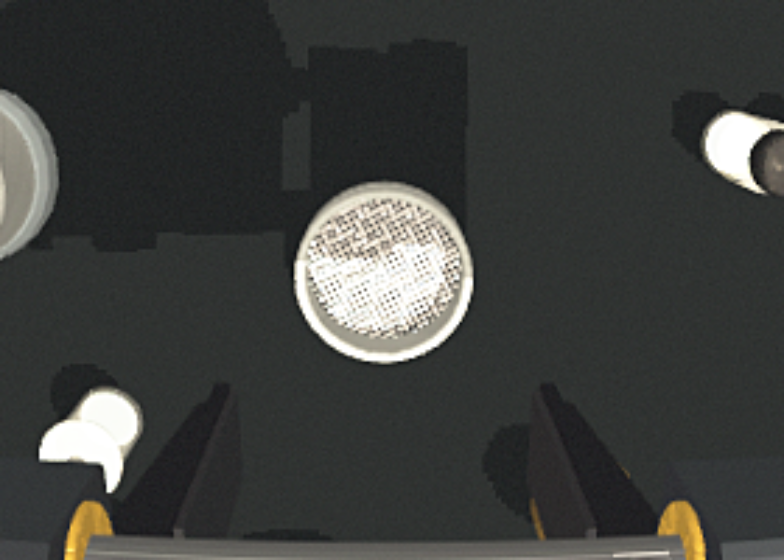

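```bash
cat >> h.py <<'E'
def proj(d,X,fish):
    c=np.array(d['R'])@X+d['t']; r=np.hypot(c[0],c[1])
    q=c[:2]/r*np.arctan2(r,c[2]) if fish else c[:2]/c[2]
    return q*d['K'][0][0]+[d['K'][0][2],d['K'][1][2]]
E
python3 - <<'E'
from h import *
d=load('wrist')
print(at_z(d,384/2.8+150,272/2.8+100,.028,True))
p=np.array([.6205,.3298,.1253])
for dz in(.01,.015,.02,.025): print(dz,np.round((proj(d,p+[-.01,-.03,dz],1)-[150,100])*2.8),np.round((proj(d,p+[-.01,.03,dz],1)-[150,100])*2.8))
E
```

```text
[0.61960782 0.33086724 0.028     ]
0.01 [243. 354.] [513. 355.]
0.015 [239. 362.] [516. 362.]
0.02 [236. 370.] [519. 371.]
0.025 [232. 378.] [522. 379.]
```

Emit:
{"method": "jog_arm", "body": {
  "motion": [
    [0, 0, -30, 0, 0, 0],
    [0, 0, -30, 0, 0, 0],
    [0, 0, -30, 0, 0, 0],
    [0, 0, -15, 0, 0, 0],
    [0, 0, -8, 0, 0, 0],
    [0, 0, -4, 0, 0, 0],
    [0, 0, 0, 0, 0, 0],
    [0, 0, 0, 0, 0, 0]
  ],
  "claw": -0.7
}}

```text
time_s: 8.35
eef_pos: [0.6237, 0.3312, 0.0101]
tcp_rot: [[-0.001, 1.0, 0.006], [1.0, 0.001, 0.001], [0.001, 0.006, -1.0]]
wrist_force: [0.4, 0.0, -0.1]
gripper_width: 0.852
```

Emit:
{"method": "jog_arm", "body": {
  "motion": [
    [-3, -1, -9, 0, 0.006, 0],
    [0, 0, -9, 0, 0, 0],
    [0, 0, 0, 0, 0, 0],
    [0, 0, 0, 0, 0, 0],
    [0, 0, 0, 0, 0, 0],
    [0, 0, 0, 0, 0, 0],
    [0, 0, 0, 0, 0, 0],
    [0, 0, 0, 0, 0, 0]
  ]
}}

```text
time_s: 9.35
eef_pos: [0.6214, 0.3306, -0.0076]
tcp_rot: [[-0.001, 1.0, 0.002], [1.0, 0.001, 0.002], [0.002, 0.002, -1.0]]
wrist_force: [-0.4, 0.3, 0.1]
gripper_width: 0.851
```

```bash
python3 - <<'E'
from h import *
d=grab('wrist','w4.png');s=status.sense(); print(s['gripper_width'],s['eef_pos'],s['wrist_force'])
e=grab('side')
a=cv2.resize(d['image'][140:300,170:410,::-1],(400,267),interpolation=3);b=cv2.resize(e['image'][190:290,180:330,::-1],(400,267),interpolation=3)
cv2.imwrite('pics/m4.png',np.hstack([a,b]))
E
```

```text
0.8479343217005413 [ 0.62140508  0.33055517 -0.00753198] [-0.27195706 -0.67198916 -0.13166706]
```

View pics/m4.png

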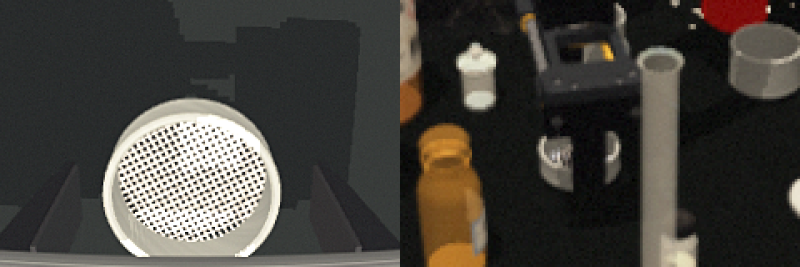

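Emit:
{"method": "jog_arm", "body": {
  "motion": [
    [0, 0, 0, 0, 0, 0],
    [0, 0, 0, 0, 0, 0],
    [0, 0, 0, 0, 0, 0],
    [0, 0, 0, 0, 0, 0],
    [0, 0, 0, 0, 0, 0],
    [0, 0, 0, 0, 0, 0],
    [0, 0, 0, 0, 0, 0],
    [0, 0, 0, 0, 0, 0]
  ],
  "claw": 1
}}

```text
time_s: 10.45
eef_pos: [0.6214, 0.3304, -0.0076]
tcp_rot: [[-0.001, 1.0, 0.002], [1.0, 0.001, 0.002], [0.002, 0.002, -1.0]]
wrist_force: [0.7, -0.4, 0.9]
gripper_width: 0.626
```

Emit:
{"method": "jog_arm", "body": {
  "motion": [
    [0, 0, 20, 0, 0, 0],
    [0, 0, 30, 0, 0, 0],
    [0, 0, 30, 0, 0, 0],
    [-8, -35, 5, 0, 0, 0],
    [-9, -40, 0, 0, 0, 0],
    [-9, -40, 0, 0, 0, 0],
    [-6, -30, 0, 0, 0, 0],
    [-3, -8, 0, 0, 0, 0]
  ]
}}

```text
time_s: 11.45
eef_pos: [0.5868, 0.1751, 0.0899]
tcp_rot: [[-0.004, 1.0, 0.01], [1.0, 0.004, 0.004], [0.004, 0.01, -1.0]]
wrist_force: [0.5, -0.1, -0.6]
gripper_width: 0.628
```

```bash
python3 - <<'E'
from h import *
d=grab('wrist','w5.png');s=status.sense(); print(s['gripper_width'],s['eef_pos'],s['tcp_rot'])
e=grab('side');f=grab('top')
a=cv2.resize(d['image'][140:300,170:410,::-1],(400,267),interpolation=3);b=cv2.resize(e['image'][150:250,180:330,::-1],(400,267),interpolation=3)
cv2.imwrite('pics/m5.png',np.hstack([a,b]))
E
```

```text
0.630345217408626 [0.58677296 0.17492855 0.08997246] [[-0.00382795  0.99994201  0.01006597]
 [ 0.99998541  0.00378936  0.00384943]
 [ 0.00381106  0.01008056 -0.99994193]]
```

View pics/m5.png

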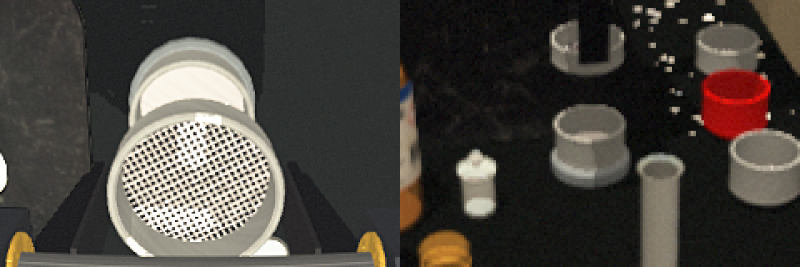

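Emit:
{"method": "jog_arm", "body": {
  "motion": [
    [-1, 0.5, -15, -0.004, 0.01, 0],
    [0, 0, -15, 0, 0, 0],
    [0, 0, -10, 0, 0, 0],
    [0, 0, -5, 0, 0, 0],
    [0, 0, 0, 0, 0, 0],
    [0, 0, 0, 0, 0, 0],
    [0, 0, 0, 0, 0, 0],
    [0, 0, 0, 0, 0, 0]
  ]
}}

```text
time_s: 12.6
eef_pos: [0.5859, 0.1801, 0.0404]
tcp_rot: [[-0.008, 1.0, -0.002], [1.0, 0.008, 0.001], [0.001, -0.002, -1.0]]
wrist_force: [0.4, 0.3, -1.4]
gripper_width: 0.626
```

Emit:
{"method": "jog_arm", "body": {
  "motion": [
    [-0.5, -4, 0, 0, 0, -0.008],
    [0, 0, 0, 0, 0, 0],
    [0, 0, -4, 0, 0, 0],
    [0, 0, -4, 0, 0, 0],
    [0, 0, -3, 0, 0, 0],
    [0, 0, 0, 0, 0, 0],
    [0, 0, 0, 0, 0, 0],
    [0, 0, 0, 0, 0, 0]
  ]
}}

```text
time_s: 13.6
eef_pos: [0.5857, 0.1756, 0.0291]
tcp_rot: [[0.0, 1.0, -0.001], [1.0, -0.0, 0.001], [0.001, -0.001, -1.0]]
wrist_force: [-0.3, -0.6, -1.3]
gripper_width: 0.628
```

Emit:
{"method": "jog_arm", "body": {
  "motion": [
    [0, 0, -1, 0, 0, 0],
    [0, 0, 0, 0, 0, 0],
    [0, 0, 0, 0, 0, 0],
    [0, 0, 0, 0, 0, 0],
    [0, 0, 0, 0, 0, 0],
    [0, 0, 0, 0, 0, 0],
    [0, 0, 0, 0, 0, 0],
    [0, 0, 0, 0, 0, 0]
  ],
  "claw": -0.7
}}

```text
time_s: 14.6
eef_pos: [0.5867, 0.1761, 0.0294]
tcp_rot: [[0.0, 1.0, 0.001], [1.0, -0.0, 0.001], [0.001, 0.001, -1.0]]
wrist_force: [-0.7, -0.1, -0.8]
gripper_width: 0.849
```

Emit:
{"method": "jog_arm", "body": {
  "motion": [
    [0, 0, 20, 0, 0, 0],
    [0, 0, 30, 0, 0, 0],
    [0, 0, 40, 0, 0, 0],
    [0, 0, 40, 0, 0, 0],
    [-10, -20, 10, 0, 0, 0],
    [-20, -20, 0, 0, 0, 0],
    [-20, -10, 0, 0, 0, 0],
    [0, 0, 0, 0, 0, 0]
  ]
}}

```text
time_s: 15.6
eef_pos: [0.5377, 0.1253, 0.1869]
tcp_rot: [[-0.0, 1.0, 0.014], [1.0, 0.0, 0.003], [0.003, 0.014, -1.0]]
wrist_force: [0.2, 0.0, -0.2]
gripper_width: 0.849
```

```bash
python3 - <<'E'
from h import *
d=grab('wrist','w6.png');s=status.sense(); print(s['gripper_width'],s['eef_pos'])
e=grab('side')
a=cv2.resize(d['image'][0:240,60:420,::-1],(480,320),interpolation=3);b=cv2.resize(e['image'][160:240,220:300,::-1],(320,320),interpolation=3)
cv2.imwrite('pics/m6.png',np.hstack([a,b]))
E
```

```text
0.8503380042247802 [0.53847922 0.12553974 0.18705742]
```

View pics/m6.png

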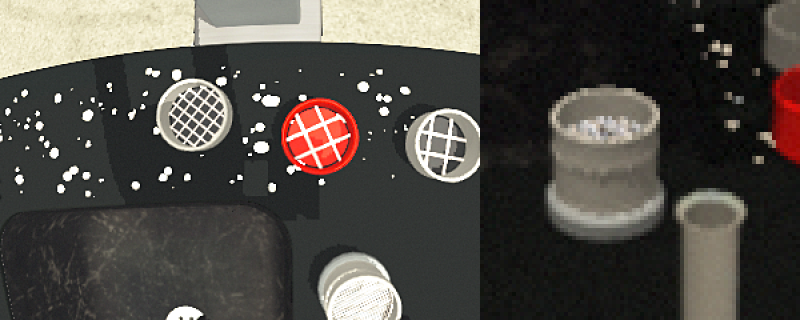

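```bash
python3 - <<'E'
from h import *
d=load('wrist')
print(at_z(d,60+198*.75,115*.75,.036,True),at_z(d,60+447*.75,146*.75,.044,True),at_z(d,60+365*.75,308*.75,.064,True))
f=load('top')
a=cv2.resize(d['image'][20:120,160:260,::-1],(400,400),interpolation=3);b=cv2.resize(d['image'][180:260,290:370,::-1],(400,400),interpolation=3)
cv2.imwrite('pics/m7.png',np.hstack([a,b]))
E
```

```text
[0.42961511 0.04285973 0.036     ] [0.45312262 0.24275033 0.044     ] [0.58298217 0.17670405 0.064     ]
```

View pics/m7.png

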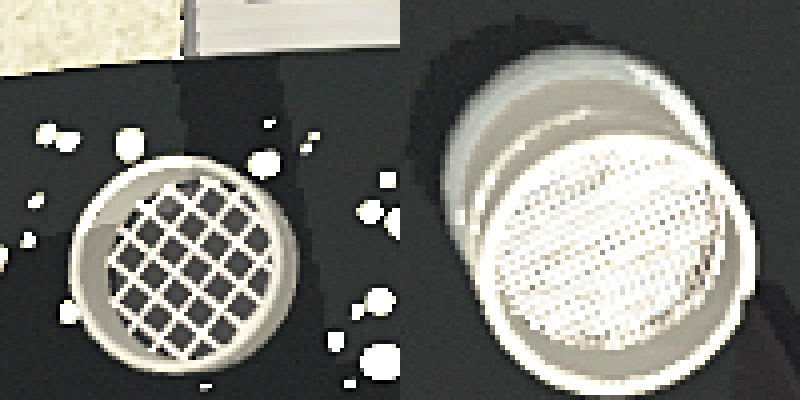

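```bash
python3 - <<'E'
from h import *
d=load('wrist')
print(at_z(d,204.3,86,.036,True),at_z(d,333.5,233,.064,True),status.sense()['tcp_rot'][:,2])
E
```

```text
[0.42906162 0.03818733 0.036     ] [0.58528112 0.17654866 0.064     ] [ 0.01432719  0.00329305 -0.99989194]
```

Emit:
{"method": "jog_arm", "body": {
  "motion": [
    [-20, -18, 0, -0.003, 0.014, 0],
    [-25, -20, -10, 0, 0, 0],
    [-25, -20, -20, 0, 0, 0],
    [-20, -16, -30, 0, 0, 0],
    [-12, -8, -30, 0, 0, 0],
    [-5, -4, -20, 0, 0, 0],
    [0, 0, -10, 0, 0, 0],
    [0, 0, 0, 0, 0, 0]
  ]
}}

```text
time_s: 16.7
eef_pos: [0.4347, 0.0402, 0.067]
tcp_rot: [[-0.005, 1.0, 0.005], [1.0, 0.005, 0.001], [0.001, 0.005, -1.0]]
wrist_force: [-0.5, -0.4, 0.0]
gripper_width: 0.849
```

Emit:
{"method": "jog_arm", "body": {
  "motion": [
    [-5, -2, 0, 0, 0.005, -0.005],
    [0, 0, 0, 0, 0, 0],
    [0, 0, -18, 0, 0, 0],
    [0, 0, -20, 0, 0, 0],
    [0, 0, -15, 0, 0, 0],
    [0, 0, -8, 0, 0, 0],
    [0, 0, -4, 0, 0, 0],
    [0, 0, 0, 0, 0, 0]
  ]
}}

```text
time_s: 17.7
eef_pos: [0.4356, 0.0387, 0.0062]
tcp_rot: [[-0.0, 1.0, 0.012], [1.0, 0.0, 0.001], [0.001, 0.012, -1.0]]
wrist_force: [0.0, -0.5, 0.4]
gripper_width: 0.852
```

Emit:
{"method": "jog_arm", "body": {
  "motion": [
    [-6, -0.5, 0, 0, 0.012, 0],
    [0, 0, -5, 0, 0, 0],
    [0, 0, -5, 0, 0, 0],
    [0, 0, 0, 0, 0, 0],
    [0, 0, 0, 0, 0, 0],
    [0, 0, 0, 0, 0, 0],
    [0, 0, 0, 0, 0, 0],
    [0, 0, 0, 0, 0, 0]
  ]
}}

```text
time_s: 18.7
eef_pos: [0.4304, 0.0381, -0.0031]
tcp_rot: [[-0.0, 1.0, 0.002], [1.0, 0.0, 0.001], [0.001, 0.002, -1.0]]
wrist_force: [0.1, -0.1, -0.5]
gripper_width: 0.848
```

Emit:
{"method": "jog_arm", "body": {
  "motion": [
    [-1, 0, -1, 0, 0.002, 0],
    [0, 0, 0, 0, 0, 0],
    [0, 0, 0, 0, 0, 0],
    [0, 0, 0, 0, 0, 0],
    [0, 0, 0, 0, 0, 0],
    [0, 0, 0, 0, 0, 0],
    [0, 0, 0, 0, 0, 0],
    [0, 0, 0, 0, 0, 0]
  ],
  "claw": 1
}}

```text
time_s: 19.7
eef_pos: [0.4295, 0.038, -0.0041]
tcp_rot: [[-0.0, 1.0, -0.0], [1.0, 0.0, 0.001], [0.001, -0.0, -1.0]]
wrist_force: [0.0, 0.1, -0.1]
gripper_width: 0.635
```

Emit:
{"method": "jog_arm", "body": {
  "motion": [
    [0, 0, 25, 0, 0, 0],
    [0, 0, 35, 0, 0, 0],
    [0, 0, 35, 0, 0, 0],
    [25, 22, 10, 0, 0, 0],
    [35, 32, 0, 0, 0, 0],
    [38, 34, 0, 0, 0, 0],
    [32, 28, 0, 0, 0, 0],
    [18, 16, 0, 0, 0, 0]
  ]
}}

```text
time_s: 20.7
eef_pos: [0.5777, 0.1739, 0.1014]
tcp_rot: [[0.002, 1.0, -0.005], [1.0, -0.002, 0.001], [0.001, -0.005, -1.0]]
wrist_force: [-0.7, 0.7, -1.7]
gripper_width: 0.638
```

Emit:
{"method": "jog_arm", "body": {
  "motion": [
    [0, 0, 0, 0, 0, 0],
    [0, 0, 0, 0, 0, 0],
    [0, 0, 0, 0, 0, 0],
    [0, 0, 0, 0, 0, 0],
    [0, 0, 0, 0, 0, 0],
    [0, 0, 0, 0, 0, 0],
    [0, 0, 0, 0, 0, 0],
    [0, 0, 0, 0, 0, 0]
  ]
}}

```text
time_s: 21.7
eef_pos: [0.5752, 0.1722, 0.1001]
tcp_rot: [[0.003, 1.0, -0.008], [1.0, -0.003, 0.0], [0.0, -0.008, -1.0]]
wrist_force: [0.7, -0.3, -1.6]
gripper_width: 0.635
```

Emit:
{"method": "jog_arm", "body": {
  "motion": [
    [5, 2, 0, 0, -0.008, 0.003],
    [5, 2, 0, 0, 0, 0],
    [0, 0, -10, 0, 0, 0],
    [0, 0, -12, 0, 0, 0],
    [0, 0, -8, 0, 0, 0],
    [0, 0, -4, 0, 0, 0],
    [0, 0, 0, 0, 0, 0],
    [0, 0, 0, 0, 0, 0]
  ]
}}

```text
time_s: 22.7
eef_pos: [0.5852, 0.1765, 0.0624]
tcp_rot: [[-0.001, 1.0, -0.002], [1.0, 0.001, -0.0], [-0.0, -0.002, -1.0]]
wrist_force: [0.2, -0.3, -1.6]
gripper_width: 0.637
```

```bash
python3 - <<'E'
from h import *
d=grab('wrist','w8.png');s=status.sense(); print(s['gripper_width'],s['eef_pos'],s['tcp_rot'][:,2])
e=grab('side')
a=cv2.resize(d['image'][120:280,170:410,::-1],(480,320),interpolation=3);b=cv2.resize(e['image'][150:230,210:290,::-1],(320,320),interpolation=3)
cv2.imwrite('pics/m8.png',np.hstack([a,b]))
E
```

```text
0.636016989783794 [0.5852107  0.17645216 0.06246185] [-1.80826038e-03 -2.40039451e-04 -9.99998336e-01]
```

View pics/m8.png

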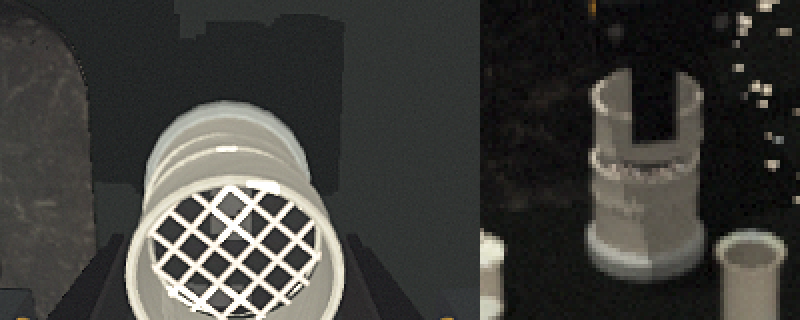

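Emit:
{"method": "jog_arm", "body": {
  "motion": [
    [0, 0, -4, 0, 0, 0],
    [0, 0, -3, 0, 0, 0],
    [0, 0, -3, 0, 0, 0],
    [0, 0, 0, 0, 0, 0],
    [0, 0, 0, 0, 0, 0],
    [0, 0, 0, 0, 0, 0],
    [0, 0, 0, 0, 0, 0],
    [0, 0, 0, 0, 0, 0]
  ]
}}

```text
time_s: 23.8
eef_pos: [0.5859, 0.1766, 0.0527]
tcp_rot: [[-0.001, 1.0, -0.0], [1.0, 0.001, 0.0], [0.0, -0.0, -1.0]]
wrist_force: [0.6, 0.1, -1.1]
gripper_width: 0.634
```

Emit:
{"method": "jog_arm", "body": {
  "motion": [
    [0, 0, -1.2, 0, 0, 0],
    [0, 0, 0, 0, 0, 0],
    [0, 0, 0, 0, 0, 0],
    [0, 0, 0, 0, 0, 0],
    [0, 0, 0, 0, 0, 0],
    [0, 0, 0, 0, 0, 0],
    [0, 0, 0, 0, 0, 0],
    [0, 0, 0, 0, 0, 0]
  ]
}}

```text
time_s: 24.8
eef_pos: [0.5862, 0.1767, 0.052]
tcp_rot: [[-0.001, 1.0, 0.001], [1.0, 0.001, 0.0], [0.0, 0.001, -1.0]]
wrist_force: [-0.3, -0.4, -0.0]
gripper_width: 0.638
```

Emit:
{"method": "jog_arm", "body": {
  "motion": [
    [0, 0, 0, 0, 0, 0],
    [0, 0, 0, 0, 0, 0],
    [0, 0, 0, 0, 0, 0],
    [0, 0, 0, 0, 0, 0],
    [0, 0, 0, 0, 0, 0],
    [0, 0, 0, 0, 0, 0],
    [0, 0, 0, 0, 0, 0],
    [0, 0, 0, 0, 0, 0]
  ],
  "claw": -0.7
}}

```text
time_s: 25.8
eef_pos: [0.5868, 0.1768, 0.0526]
tcp_rot: [[-0.001, 1.0, 0.002], [1.0, 0.001, 0.001], [0.001, 0.002, -1.0]]
wrist_force: [0.2, -0.1, -0.7]
gripper_width: 0.849
```

Emit:
{"method": "jog_arm", "body": {
  "motion": [
    [0, 0, 20, 0, 0, 0],
    [0, 0, 35, 0, 0, 0],
    [0, 0, 40, 0, 0, 0],
    [0, 0, 25, 0, 0, 0],
    [-20, 10, 0, 0, 0, 0],
    [-25, 15, 0, 0, 0, 0],
    [-20, 10, 0, 0, 0, 0],
    [0, 0, 0, 0, 0, 0]
  ]
}}

```text
time_s: 26.8
eef_pos: [0.5221, 0.213, 0.1885]
tcp_rot: [[0.0, 1.0, 0.014], [1.0, -0.0, 0.004], [0.004, 0.014, -1.0]]
wrist_force: [0.0, 0.2, -0.0]
gripper_width: 0.849
```

```bash
python3 - <<'E'
from h import *
d=grab('wrist','w9.png');s=status.sense(); print(s['gripper_width'],s['eef_pos'],s['tcp_rot'][:,2])
e=grab('side')
p=np.array([.4527,.2445,.044]);u,v=proj(d,p,1).astype(int);print(u,v)
q=np.array([.5855,.1765,.092]);u2,v2=proj(d,q,1).astype(int);print(u2,v2)
def C(im,u,v,h):
    y,x=max(0,min(420-2*h,v-h)),max(0,min(560-2*h,u-h));print('off',x,y);return cv2.resize(im[y:y+2*h,x:x+2*h,::-1],(266,400),interpolation=3) if 0 else cv2.resize(im[y:y+2*h,x:x+2*h,::-1],(390,390),interpolation=3)
cv2.imwrite('pics/m9.png',np.hstack([C(d['image'],u,v,60),C(e['image'],250,190,40)]))
E
```

```text
0.8469940062241085 [0.52280245 0.21274796 0.18857308] [ 0.01426067  0.00349213 -0.99989221]
315 120
249 257
off 255 60
off 210 150
```

View pics/m9.png

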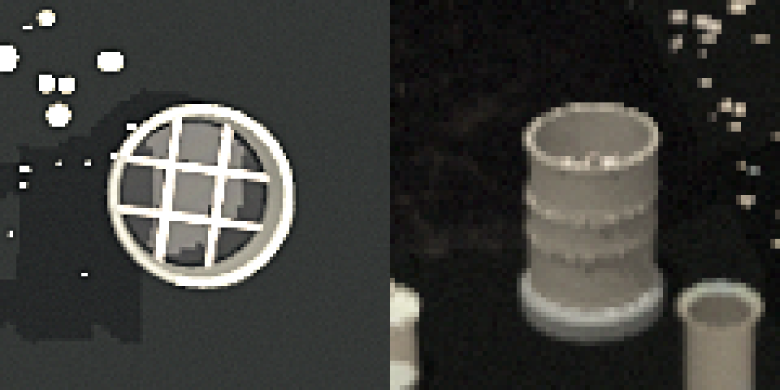

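Emit:
{"method": "jog_arm", "body": {
  "motion": [
    [-18, 8, 0, -0.003, 0.014, 0],
    [-25, 11, -10, 0, 0, 0],
    [-18, 9, -25, 0, 0, 0],
    [-8, 4, -35, 0, 0, 0],
    [-4, 1, -25, 0, 0, 0],
    [0, 0, -12, 0, 0, 0],
    [0, 0, 0, 0, 0, 0],
    [0, 0, 0, 0, 0, 0]
  ]
}}

```text
time_s: 27.9
eef_pos: [0.4467, 0.2467, 0.0792]
tcp_rot: [[0.005, 1.0, -0.004], [1.0, -0.005, -0.0], [-0.0, -0.004, -1.0]]
wrist_force: [0.9, 0.2, 0.2]
gripper_width: 0.845
```

Emit:
{"method": "jog_arm", "body": {
  "motion": [
    [5.5, -1, 0, 0, -0.004, 0.005],
    [0, 0, 0, 0, 0, 0],
    [-1, 0, -20, 0, 0, 0],
    [-1, 0, -22, 0, 0, 0],
    [-1, 0, -16, 0, 0, 0],
    [-1, 0, -8, 0, 0, 0],
    [0, 0, -4, 0, 0, 0],
    [0, 0, 0, 0, 0, 0]
  ]
}}

```text
time_s: 28.9
eef_pos: [0.4536, 0.247, 0.0129]
tcp_rot: [[0.001, 1.0, 0.01], [1.0, -0.001, 0.004], [0.004, 0.01, -1.0]]
wrist_force: [0.4, 0.5, -0.2]
gripper_width: 0.847
```

Emit:
{"method": "jog_arm", "body": {
  "motion": [
    [-2, -1.5, -7, -0.004, 0.01, 0],
    [0, 0, -6, 0, 0, 0],
    [0, 0, 0, 0, 0, 0],
    [0, 0, 0, 0, 0, 0],
    [0, 0, 0, 0, 0, 0],
    [0, 0, 0, 0, 0, 0],
    [0, 0, 0, 0, 0, 0],
    [0, 0, 0, 0, 0, 0]
  ]
}}

```text
time_s: 29.9
eef_pos: [0.4528, 0.246, 0.0007]
tcp_rot: [[0.001, 1.0, 0.003], [1.0, -0.001, 0.001], [0.001, 0.003, -1.0]]
wrist_force: [-0.2, 0.2, 0.1]
gripper_width: 0.847
```

Emit:
{"method": "jog_arm", "body": {
  "motion": [
    [0, 0, 0, -0.001, 0.003, 0],
    [0, 0, 0, 0, 0, 0],
    [0, 0, 0, 0, 0, 0],
    [0, 0, 0, 0, 0, 0],
    [0, 0, 0, 0, 0, 0],
    [0, 0, 0, 0, 0, 0],
    [0, 0, 0, 0, 0, 0],
    [0, 0, 0, 0, 0, 0]
  ],
  "claw": 1
}}

```text
time_s: 30.9
eef_pos: [0.4528, 0.2458, 0.0008]
tcp_rot: [[0.001, 1.0, -0.001], [1.0, -0.001, -0.0], [-0.0, -0.001, -1.0]]
wrist_force: [-0.1, -0.6, 0.3]
gripper_width: 0.636
```

Emit:
{"method": "jog_arm", "body": {
  "motion": [
    [0, 0, 25, 0, 0, 0],
    [0, 0, 40, 0, 0, 0],
    [0, 0, 40, 0, 0, 0],
    [15, -8, 20, 0, 0, 0],
    [30, -16, 0, 0, 0, 0],
    [35, -18, 0, 0, 0, 0],
    [30, -15, 0, 0, 0, 0],
    [18, -9, 0, 0, 0, 0]
  ]
}}

```text
time_s: 31.9
eef_pos: [0.5818, 0.1747, 0.1234]
tcp_rot: [[-0.001, 1.0, -0.009], [1.0, 0.001, -0.004], [-0.004, -0.009, -1.0]]
wrist_force: [-0.4, 0.2, -1.2]
gripper_width: 0.635
```

Emit:
{"method": "jog_arm", "body": {
  "motion": [
    [0, 0, 0, 0, 0, 0],
    [0, 0, 0, 0, 0, 0],
    [0, 0, 0, 0, 0, 0],
    [0, 0, 0, 0, 0, 0],
    [0, 0, 0, 0, 0, 0],
    [0, 0, 0, 0, 0, 0],
    [0, 0, 0, 0, 0, 0],
    [0, 0, 0, 0, 0, 0]
  ]
}}

```text
time_s: 32.9
eef_pos: [0.5795, 0.1755, 0.1219]
tcp_rot: [[-0.002, 1.0, -0.013], [1.0, 0.002, -0.004], [-0.004, -0.013, -1.0]]
wrist_force: [0.4, 0.0, -1.7]
gripper_width: 0.633
```

Emit:
{"method": "jog_arm", "body": {
  "motion": [
    [6, 1, 0, 0.004, -0.013, -0.002],
    [0, 0, 0, 0, 0, 0],
    [0, 0, -10, 0, 0, 0],
    [0, 0, -10, 0, 0, 0],
    [0, 0, -5, 0, 0, 0],
    [0, 0, -2, 0, 0, 0],
    [0, 0, 0, 0, 0, 0],
    [0, 0, 0, 0, 0, 0]
  ]
}}

```text
time_s: 33.9
eef_pos: [0.5854, 0.1763, 0.092]
tcp_rot: [[0.0, 1.0, -0.001], [1.0, -0.0, 0.0], [0.0, -0.001, -1.0]]
wrist_force: [-0.3, 0.6, -2.1]
gripper_width: 0.634
```

Emit:
{"method": "jog_arm", "body": {
  "motion": [
    [0, 0, -3, 0, 0, 0],
    [0, 0, -3, 0, 0, 0],
    [0, 0, -1, 0, 0, 0],
    [0, 0, 0, 0, 0, 0],
    [0, 0, 0, 0, 0, 0],
    [0, 0, 0, 0, 0, 0],
    [0, 0, 0, 0, 0, 0],
    [0, 0, 0, 0, 0, 0]
  ]
}}

```text
time_s: 34.9
eef_pos: [0.586, 0.1764, 0.0854]
tcp_rot: [[0.0, 1.0, 0.001], [1.0, -0.0, 0.001], [0.001, 0.001, -1.0]]
wrist_force: [0.2, 0.4, -2.0]
gripper_width: 0.632
```

Just short of the seat; down slightly, release, and back off upward towards the lid.

Emit:
{"method": "jog_arm", "body": {
  "motion": [
    [0, 0, -1.2, 0, 0, 0],
    [0, 0, 0, 0, 0, 0],
    [0, 0, 0, 0, 0, 0],
    [0, 0, 0, 0, 0, 0],
    [0, 0, 0, 0, 0, 0],
    [0, 0, 0, 0, 0, 0],
    [0, 0, 0, 0, 0, 0],
    [0, 0, 0, 0, 0, 0]
  ]
}}

```text
time_s: 35.9
eef_pos: [0.5864, 0.1765, 0.0848]
tcp_rot: [[0.0, 1.0, 0.002], [1.0, -0.0, 0.001], [0.001, 0.002, -1.0]]
wrist_force: [-0.7, -0.1, -0.9]
gripper_width: 0.633
```

Emit:
{"method": "jog_arm", "body": {
  "motion": [
    [0, 0, 0, 0, 0, 0],
    [0, 0, 0, 0, 0, 0],
    [0, 0, 0, 0, 0, 0],
    [0, 0, 0, 0, 0, 0],
    [0, 0, 0, 0, 0, 0],
    [0, 0, 0, 0, 0, 0],
    [0, 0, 0, 0, 0, 0],
    [0, 0, 0, 0, 0, 0]
  ],
  "claw": -0.7
}}

```text
time_s: 36.9
eef_pos: [0.587, 0.1767, 0.0856]
tcp_rot: [[0.0, 1.0, 0.003], [1.0, -0.0, 0.001], [0.001, 0.003, -1.0]]
wrist_force: [-0.6, -0.1, 0.3]
gripper_width: 0.855
```

Emit:
{"method": "jog_arm", "body": {
  "motion": [
    [0, 0, 20, 0, 0, 0],
    [0, 0, 40, 0, 0, 0],
    [0, 0, 40, 0, 0, 0],
    [-15, 25, 10, 0, 0, 0],
    [-25, 45, 0, 0, 0, 0],
    [-25, 45, 0, 0, 0, 0],
    [-20, 45, 0, 0, 0, 0],
    [-10, 25, 0, 0, 0, 0]
  ]
}}

```text
time_s: 37.9
eef_pos: [0.4922, 0.3658, 0.2134]
tcp_rot: [[0.005, 1.0, 0.017], [1.0, -0.005, 0.007], [0.007, 0.017, -1.0]]
wrist_force: [0.3, -0.5, 0.3]
gripper_width: 0.849
```

Emit:
{"method": "jog_arm", "body": {
  "motion": [
    [-5, 5, -10, 0, 0, 0],
    [-5, 0, -20, 0, 0, 0],
    [0, 0, -10, 0, 0, 0],
    [0, 0, 0, 0, 0, 0],
    [0, 0, 0, 0, 0, 0],
    [0, 0, 0, 0, 0, 0],
    [0, 0, 0, 0, 0, 0],
    [0, 0, 0, 0, 0, 0]
  ],
  "claw": 0.3
}}

```text
time_s: 38.9
eef_pos: [0.4831, 0.3689, 0.1731]
tcp_rot: [[0.007, 1.0, 0.019], [1.0, -0.007, 0.007], [0.007, 0.019, -1.0]]
wrist_force: [0.7, -0.8, -0.2]
gripper_width: 0.346
```

```bash
python3 - <<'E'
from h import *
d=grab('wrist','w10.png');s=status.sense(); print(s['gripper_width'],s['eef_pos'],s['tcp_rot'][:,:])
e=grab('side')
p=np.array([.451,.408,.014]);print(proj(d,p,1))
a=cv2.resize(d['image'][60:300,160:400,::-1],(480,480),interpolation=3);b=cv2.resize(e['image'][120:240,210:290,::-1],(320,480),interpolation=3)
cv2.imwrite('pics/m10.png',np.hstack([a,b]))
E
```

```text
0.35026359326184825 [0.48316756 0.36891572 0.17310728] [[ 0.00688864  0.99978477  0.01956949]
 [ 0.99994837 -0.00703332  0.0073337 ]
 [ 0.00746976  0.01951796 -0.9997816 ]]
[320.04968308 152.70091661]
```

View pics/m10.png

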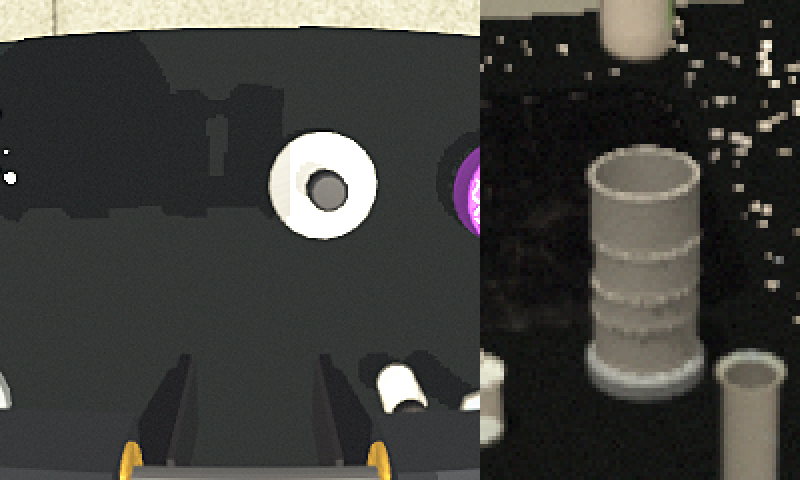

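```bash
python3 - <<'E'
from h import *
d=load('wrist')
print(at_z(d,323.5,155,.04,True),at_z(d,321.5,152.5,.014,True))
p=np.array([.4832,.3689,.1731])
for dz in(0,.005,.01,.015,.02): print(dz,np.round(proj(d,p+[-.01,-.0166,dz],1)),np.round(proj(d,p+[-.01,.0166,dz],1)))
E
```

```text
[0.44971979 0.40879291 0.04      ] [0.45076835 0.40961369 0.014     ]
0 [259. 222.] [311. 221.]
0.005 [259. 225.] [311. 224.]
0.01 [258. 227.] [312. 227.]
0.015 [257. 230.] [312. 230.]
0.02 [257. 234.] [313. 233.]
```

Emit:
{"method": "jog_arm", "body": {
  "motion": [
    [-15, 18, 0, -0.007, 0.0195, 0.007],
    [-15, 18, -10, 0, 0, 0],
    [-6, 5, -20, 0, 0, 0],
    [-2, 1, -30, 0, 0, 0],
    [0, 0, -25, 0, 0, 0],
    [0, 0, -12, 0, 0, 0],
    [0, 0, 0, 0, 0, 0],
    [0, 0, 0, 0, 0, 0]
  ],
  "claw": -0.15
}}

```text
time_s: 40.0
eef_pos: [0.4404, 0.4152, 0.0712]
tcp_rot: [[-0.004, 1.0, -0.004], [1.0, 0.004, -0.0], [-0.0, -0.004, -1.0]]
wrist_force: [0.4, -0.0, -0.7]
gripper_width: 0.576
```

Emit:
{"method": "jog_arm", "body": {
  "motion": [
    [9, -6, 0, 0, -0.004, -0.004],
    [0, 0, 0, 0, 0, 0],
    [0, 0, -15, 0, 0, 0],
    [0, 0, -20, 0, 0, 0],
    [0, 0, -10, 0, 0, 0],
    [0, 0, -5, 0, 0, 0],
    [0, 0, 0, 0, 0, 0],
    [0, 0, 0, 0, 0, 0]
  ]
}}

```text
time_s: 41.0
eef_pos: [0.4508, 0.4089, 0.0192]
tcp_rot: [[0.001, 1.0, 0.003], [1.0, -0.001, 0.001], [0.001, 0.003, -1.0]]
wrist_force: [0.4, -0.2, 0.0]
gripper_width: 0.573
```

Emit:
{"method": "jog_arm", "body": {
  "motion": [
    [-0.5, 0, -8, 0, 0.003, 0],
    [0, 0, 0, 0, 0, 0],
    [0, 0, 0, 0, 0, 0],
    [0, 0, 0, 0, 0, 0],
    [0, 0, 0, 0, 0, 0],
    [0, 0, 0, 0, 0, 0],
    [0, 0, 0, 0, 0, 0],
    [0, 0, 0, 0, 0, 0]
  ]
}}

```text
time_s: 42.0
eef_pos: [0.4513, 0.4097, 0.0123]
tcp_rot: [[0.001, 1.0, 0.002], [1.0, -0.001, 0.003], [0.003, 0.002, -1.0]]
wrist_force: [-0.4, 0.7, -0.5]
gripper_width: 0.575
```

Emit:
{"method": "jog_arm", "body": {
  "motion": [
    [0, 0, 0, 0, 0, 0],
    [0, 0, 0, 0, 0, 0],
    [0, 0, 0, 0, 0, 0],
    [0, 0, 0, 0, 0, 0],
    [0, 0, 0, 0, 0, 0],
    [0, 0, 0, 0, 0, 0],
    [0, 0, 0, 0, 0, 0],
    [0, 0, 0, 0, 0, 0]
  ],
  "claw": 1
}}

```text
time_s: 43.0
eef_pos: [0.4512, 0.4097, 0.0123]
tcp_rot: [[0.001, 1.0, 0.002], [1.0, -0.001, 0.003], [0.003, 0.002, -1.0]]
wrist_force: [0.1, 0.3, 0.1]
gripper_width: 0.005
```

Emit:
{"method": "jog_arm", "body": {
  "motion": [
    [0, 0, 8, 0, 0, 0],
    [0, 0, 0, 0, 0, 0],
    [0, 0, 0, 0, 0, 0],
    [0, 0, 0, 0, 0, 0],
    [0, 0, 0, 0, 0, 0],
    [0, 0, 0, 0, 0, 0],
    [0, 0, 0, 0, 0, 0],
    [0, 0, 0, 0, 0, 0]
  ],
  "claw": -0.15
}}

```text
time_s: 44.0
eef_pos: [0.4512, 0.4097, 0.0208]
tcp_rot: [[0.001, 1.0, 0.002], [1.0, -0.001, 0.003], [0.003, 0.002, -1.0]]
wrist_force: [-0.2, 0.3, 0.6]
gripper_width: 0.579
```

```bash
python3 - <<'E'
from h import *
d=grab('wrist','w11.png');s=status.sense(); print(s['gripper_width'],s['eef_pos'])
e=grab('side')
print(proj(e,np.array([.451,.409,.02]),0))
a=cv2.resize(d['image'][120:280,190:390,::-1],(500,400),interpolation=3);b=cv2.resize(e['image'][220:300,310:370,::-1],(300,400),interpolation=3)
cv2.imwrite('pics/m11.png',np.hstack([a,b]))
E
```

```text
0.5713429441518902 [0.45117793 0.40969385 0.0208127 ]
[341.31658586 260.68530954]
```

View pics/m11.png

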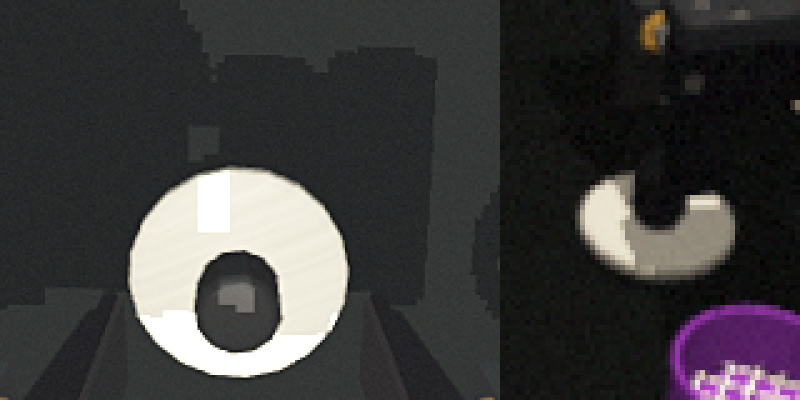

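Emit:
{"method": "jog_arm", "body": {
  "motion": [
    [0, 0, -12, 0, 0, 0],
    [0, 0, -12, 0, 0, 0],
    [0, 0, -6, 0, 0, 0],
    [0, 0, 0, 0, 0, 0],
    [0, 0, 0, 0, 0, 0],
    [0, 0, 0, 0, 0, 0],
    [0, 0, 0, 0, 0, 0],
    [0, 0, 0, 0, 0, 0]
  ]
}}

```text
time_s: 45.1
eef_pos: [0.4511, 0.4097, -0.0114]
tcp_rot: [[0.001, 1.0, 0.001], [1.0, -0.001, 0.002], [0.002, 0.001, -1.0]]
wrist_force: [0.1, 0.4, 0.1]
gripper_width: 0.573
```

```bash
python3 - <<'E'
from h import *
d=load('wrist'); print(at_z(d,285.6,228.8,.014,True))
print(at_z(d,190+238/2.5,120+293/2.5,.04,True))
E
```

```text
[0.44882448 0.41006946 0.014     ]
[0.44449063 0.40990279 0.04      ]
```

Emit:
{"method": "jog_arm", "body": {
  "motion": [
    [-1, 0, 0, -0.002, 0.001, 0],
    [0, 0, 0, 0, 0, 0],
    [0, 0, 0, 0, 0, 0],
    [0, 0, 0, 0, 0, 0],
    [0, 0, 0, 0, 0, 0],
    [0, 0, 0, 0, 0, 0],
    [0, 0, 0, 0, 0, 0],
    [0, 0, 0, 0, 0, 0]
  ],
  "claw": 1
}}

```text
time_s: 46.1
eef_pos: [0.4502, 0.4097, -0.0112]
tcp_rot: [[0.001, 1.0, 0.001], [1.0, -0.001, 0.0], [0.0, 0.001, -1.0]]
wrist_force: [-0.3, -0.1, 0.2]
gripper_width: 0.22
```

Emit:
{"method": "jog_arm", "body": {
  "motion": [
    [0, 0, 20, 0, 0, 0],
    [0, 0, 40, 0, 0, 0],
    [0, 0, 45, 0, 0, 0],
    [5, -8, 45, 0, 0, 0],
    [20, -35, 15, 0, 0, 0],
    [25, -45, 0, 0, 0, 0],
    [25, -42, 0, 0, 0, 0],
    [20, -35, 0, 0, 0, 0]
  ]
}}

```text
time_s: 47.1
eef_pos: [0.5462, 0.2422, 0.1703]
tcp_rot: [[-0.006, 1.0, 0.01], [1.0, 0.006, 0.004], [0.004, 0.01, -1.0]]
wrist_force: [0.9, 0.2, -0.9]
gripper_width: 0.222
```

Emit:
{"method": "jog_arm", "body": {
  "motion": [
    [18, -32, 0, 0, 0, 0],
    [12, -20, 0, 0, 0, 0],
    [5, -8, 0, 0, 0, 0],
    [0, 0, 0, 0, 0, 0],
    [0, 0, 0, 0, 0, 0],
    [0, 0, 0, 0, 0, 0],
    [0, 0, 0, 0, 0, 0],
    [0, 0, 0, 0, 0, 0]
  ]
}}

```text
time_s: 48.1
eef_pos: [0.5823, 0.1807, 0.176]
tcp_rot: [[-0.005, 1.0, 0.015], [1.0, 0.005, 0.007], [0.007, 0.015, -1.0]]
wrist_force: [0.5, 0.3, -1.0]
gripper_width: 0.221
```

Emit:
{"method": "jog_arm", "body": {
  "motion": [
    [4, -4, 0, -0.007, 0.015, -0.005],
    [0, 0, 0, 0, 0, 0],
    [0, 0, -15, 0, 0, 0],
    [0, 0, -18, 0, 0, 0],
    [0, 0, -12, 0, 0, 0],
    [0, 0, -5, 0, 0, 0],
    [0, 0, 0, 0, 0, 0],
    [0, 0, 0, 0, 0, 0]
  ]
}}

```text
time_s: 49.1
eef_pos: [0.5854, 0.1763, 0.1204]
tcp_rot: [[0.001, 1.0, -0.004], [1.0, -0.001, -0.001], [-0.001, -0.004, -1.0]]
wrist_force: [-0.5, -0.5, -1.0]
gripper_width: 0.221
```

Emit:
{"method": "jog_arm", "body": {
  "motion": [
    [0.5, 0, 0, 0.001, -0.004, 0],
    [0, 0, -4, 0, 0, 0],
    [0, 0, -4, 0, 0, 0],
    [0, 0, -2.5, 0, 0, 0],
    [0, 0, 0, 0, 0, 0],
    [0, 0, 0, 0, 0, 0],
    [0, 0, 0, 0, 0, 0],
    [0, 0, 0, 0, 0, 0]
  ]
}}

```text
time_s: 50.1
eef_pos: [0.5869, 0.1765, 0.1109]
tcp_rot: [[0.0, 1.0, 0.003], [1.0, -0.0, 0.0], [0.0, 0.003, -1.0]]
wrist_force: [-0.7, -0.8, -1.2]
gripper_width: 0.223
```

Emit:
{"method": "jog_arm", "body": {
  "motion": [
    [-0.5, 0, -2, 0, 0.003, 0],
    [0, 0, 0, 0, 0, 0],
    [0, 0, 0, 0, 0, 0],
    [0, 0, 0, 0, 0, 0],
    [0, 0, 0, 0, 0, 0],
    [0, 0, 0, 0, 0, 0],
    [0, 0, 0, 0, 0, 0],
    [0, 0, 0, 0, 0, 0]
  ]
}}

```text
time_s: 51.1
eef_pos: [0.5864, 0.1765, 0.1089]
tcp_rot: [[0.001, 1.0, -0.0], [1.0, -0.001, 0.0], [0.0, -0.0, -1.0]]
wrist_force: [0.3, 1.2, -1.1]
gripper_width: 0.225
```

Seat height reached (0.1088 expected). Release and retreat.

Emit:
{"method": "jog_arm", "body": {
  "motion": [
    [0, 0, -0.5, 0, 0, 0],
    [0, 0, 0, 0, 0, 0],
    [0, 0, 0, 0, 0, 0],
    [0, 0, 0, 0, 0, 0],
    [0, 0, 0, 0, 0, 0],
    [0, 0, 0, 0, 0, 0],
    [0, 0, 0, 0, 0, 0],
    [0, 0, 0, 0, 0, 0]
  ],
  "claw": -0.3
}}

```text
time_s: 52.1
eef_pos: [0.587, 0.1767, 0.1093]
tcp_rot: [[0.0, 1.0, 0.001], [1.0, -0.001, 0.001], [0.001, 0.001, -1.0]]
wrist_force: [0.2, -0.1, 0.5]
gripper_width: 0.651
```

Emit:
{"method": "jog_arm", "body": {
  "motion": [
    [0, 0, 15, 0, 0, 0],
    [0, 0, 30, 0, 0, 0],
    [0, 0, 40, 0, 0, 0],
    [0, 0, 20, 0, 0, 0],
    [-20, 0, 0, 0, 0, 0],
    [-30, 0, 0, 0, 0, 0],
    [-20, 0, 0, 0, 0, 0],
    [0, 0, 0, 0, 0, 0]
  ]
}}

```text
time_s: 53.1
eef_pos: [0.5155, 0.1765, 0.2223]
tcp_rot: [[0.001, 1.0, 0.005], [1.0, -0.001, 0.001], [0.001, 0.005, -1.0]]
wrist_force: [0.5, 0.4, -0.2]
gripper_width: 0.653
```

```bash
python3 - <<'E'
from h import *
d=grab('wrist','w12.png');s=status.sense(); print(s['gripper_width'],s['eef_pos'])
e=grab('side'); print(proj(e,np.array([.5855,.1765,.134]),0))
a=cv2.resize(d['image'][60:320,150:410,::-1],(480,480),interpolation=3);b=cv2.resize(e['image'][120:240,210:290,::-1],(320,480),interpolation=3)
cv2.imwrite('pics/m12.png',np.hstack([a,b]))
E
```

```text
0.6493543065897157 [0.51611916 0.17648957 0.22223552]
[250.31029242 159.85105605]
```

View pics/m12.png

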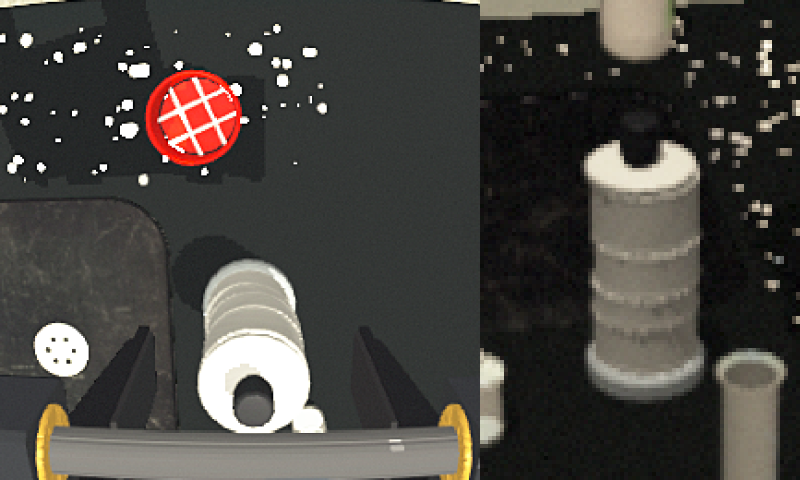

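```bash
python3 - <<'E'
from h import *
e=load('side'); im=e['image'].astype(int)
for n,c in [('side',[.5855,.1765])]:
  for z in (.134,.130):
    P=np.array([proj(e,np.array([c[0]+.03*np.cos(a),c[1]+.03*np.sin(a),z]),0) for a in np.linspace(0,6.28,40)],np.float32)
    print('exp',z,cv2.fitEllipse(P),P.min(0),P.max(0))
sub=e['image'][145:180,225:280]
g=cv2.resize(sub.min(2),None,fx=4,fy=4,interpolation=cv2.INTER_CUBIC)
for th in(150,170,190):
    m=(g>th).astype(np.uint8); cs,_=cv2.findContours(m,cv2.RETR_EXTERNAL,cv2.CHAIN_APPROX_NONE); k=max(cs,key=cv2.contourArea)
    h=cv2.convexHull(k); (x,y),ax,an=cv2.fitEllipse(h); print(th,x/4+225,y/4+145,np.array(ax)/4,an)
E
```

```text
exp 0.134 ((250.28843688964844, 160.0095977783203), (12.845672607421875, 28.133514404296875), 89.06373596191406) [236.22516 153.58356] [264.33853 166.4143 ]
exp 0.13 ((250.3292236328125, 161.68092346191406), (12.900625228881836, 28.07384490966797), 89.04950714111328) [236.29578 155.22736] [264.3495  168.11298]
150 250.35836601257324 161.38775825500488 [12.90724754 28.04770279] 90.6871566772461
170 250.10236358642578 161.2166690826416 [12.39387989 26.95252419] 89.3210220336914
190 250.0802936553955 161.13968658447266 [11.71833897 26.40575027] 89.34577941894531
```

```bash
python3 -c "
from rig import ticket; print(ticket.job_done())"
```

```text
the job is handed in; nothing more can be done
None
```

The sieve stack is assembled on the pan in the right order: fine, medium, coarse, then the lid. I handed the job in at about 53 s of the 104 s allowed, and no verdict is reported.

**Last checks:**
- **Stack:** in the last side and wrist pictures it stands straight with no open gaps. The lid disc's outline matched a level disc on the stack axis to within 1 px sideways and about 0.03 rad of tilt.
- **Robot:** the gripper is open and clear of everything.
- **Glassware:** I planned every path to stay away from the vial and the weighing bottle, and no contact force showed on the wrist. I did not measure their positions again at the end.

**What disagreed or failed:**
- **Lid height:** the side camera put the lid disc about 3 mm lower than expected. I took this as calibration error, because the arm's release heights matched full nesting to within 1 mm.
- **Missed grasps:** the first closings on the fine sieve and on the lid knob missed, because the fingertips sit roughly 30 mm above the reported TCP. The fingers closed above the parts, pictures showed nothing had moved, and the second attempts held.

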